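# Tip a carton into the taping jig

## Task

Lay the sealed carton in the taping jig for its end to be taped: slide it upright along the bench until its base is held squarely against the near edge of the jig's board, then tip it over that edge by pushing high on its back face and following it up and over, so that it lies on the board. Then push the lying carton along until its top end is square and flush against the jig's fence, press it home for a moment with a light but definite force (5 N or so on the fence), let go and move clear. Never pick it up or push so hard that the cardboard would be crushed (15 N or more), and leave the tape roll, bottle and timer where they are.

Things in the scene. Friction and masses are not known exactly. Their poses are not given: they have to be found in the camera images.
- carton: Plain closed cardboard carton, 90 x 110 x 130 mm (its x, y, z), 0.38 to 0.77 kg, too wide to grasp. It stands on its end on the bench, 35 to 95 mm short of the jig's board. Origin: centre of its base; z points to its top end; x is the way it must tip (within 0.2 rad of the jig's x at the start). Back face: x = -45 mm; low pushes slide it, high ones tip it. Tipped, its x points down, its z along the jig's x.
- carton_mid (a point): Centre of the carton (65 mm along its z).
- carton_top (a point): Centre of the carton's top end (130 mm along its z): the end that goes against the fence.
- jig: Taping jig fixed to the bench: plywood board 165 x 170 x 12 mm (x, y, z) with an upright aluminium fence across its far end. Origin: on the bench (z = 0), under the middle of the board's near edge, the stop that the carton's base meets; x points from there to the fence (roughly to the robot's right), z up.
- fence_face (a point): Foot of the fence's inner face, middle of its width: 150 mm from the near edge along the jig's x, on the board's top. The fence is rigid, 55 mm high, 170 mm wide, 12 mm thick. Seated, the carton's base end is 20 mm in from the near edge.
- tape_roll: Bystander: roll of tape lying flat, 65 mm across, 19 mm high, beside the board on its far side. Origin under its centre.
- bottle: Bystander: small clear bottle with a screw cap, 56 mm across, 105 mm high, on the far side of the carton's path. Origin under its centre.
- timer: Bystander: white bench timer, 62 x 66 x 19 mm, on the robot's side of the board. Origin under its centre.
Things that resemble listed ones, but are neither listed nor needed, are in the scene too. Of the things like the carton, leave any that is yellow; of the rest the smaller one is meant.

How it is judged:
On the way, in this order (a step that is already met when the one before it is completed fails the run):
1. the upright carton is held against the board's near edge with its base square to it (within 0.1 rad), pressed with more than 2 N (angle between carton's own z axis and vertical below 0.1 rad and contact force between carton and jig above 2 N and angle between the x axis of carton and the x axis of jig, either way round below 0.1 rad), for 0.15 s.
2. the carton lies on the board on its front face, its back face up (angle between carton's own x axis and vertical above 3.04 rad and z of carton_mid in the frame of jig between 0.045 and 0.065 m and y of carton_mid in the frame of jig between -0.03 and 0.03 m), for 0.3 s.
3. the lying carton's top end is pressed against the fence with more than 4 N (angle between carton's own x axis and vertical above 3.04 rad and z of carton_mid in the frame of jig between 0.045 and 0.065 m and contact force between carton and fence above 4 N), for 0.25 s.
At the end, for the whole second after the job is handed in: The carton lies at rest on the jig's board, back face up (within 0.1 rad) and not over the board's sides (within 30 mm of its middle line), its top end within 4 mm of the fence and square to it within 0.05 rad, and nothing of the robot touches it (all of step 2 and angle between the z axis of carton and the x axis of jig, either way round below 0.05 rad and x of carton_top in the frame of fence_face between -0.004 and 0.004 m and linear speed of carton below 0.01 m/s and contact force between carton and the arm below 0.1 N and contact force between carton and the fingers below 0.1 N).
It fails at once if the robot pushes the carton with more than 15 N (contact force between carton and the fingers above 15 N or contact force between carton and the arm above 15 N).
It fails at once if the carton is picked up (its centre more than 115 mm above the bench) (height (world z) of carton_mid above 0.115 m).
It fails at once if the tape roll is moved by more than 10 mm (distance of tape_roll from where it was at the start of the episode above 0.01 m).
It fails at once if the bottle is moved by more than 10 mm (distance of bottle from where it was at the start of the episode above 0.01 m).
It fails at once if the timer is moved by more than 10 mm (distance of timer from where it was at the start of the episode above 0.01 m).
It also fails if it takes over 72 s, if anything falls off the work surface, if the arm or the gripper's body presses on something with over 40 N, if the wrist force passes 120 N, or if a joint passes its speed limit or range.

## Robot

A 6-joint arm with a two-finger parallel gripper is mounted at the origin on a cart in front of the work surface, level with it; the furniture and walls round the work are solid. World frame = base frame: x ahead of the robot, y to its left, z up, the work surface at z = 0. Lengths are in m, angles in rad, forces in N, time in s.
With the tool pointing down it reaches from about 0.25 to 0.775 m from the base axis. Payload 4 kg.
Tool frame: the origin (TCP) lies where the fingers leave the gripper's body, on its centre line; the fingertips stand 97 mm ahead of it and the grasp point (between the pads) lies 78 mm ahead of it; z points along the fingers, x is the direction in which the jaws open and shut, and the axes are right-handed (so a half turn about z gives the same grasp; the last joint's range is limited). The gripper opens to 94 mm and grips with 3 to 60 N. Pads are 16 mm wide; open, the fingers measure 119 mm over their backs; the gripper's body (75 mm by 177 mm) begins 78 mm behind the grasp point.
Start: joints at [-1.43, 0.087, 1.371, -0, 1.684, -0.103], TCP at [0.133, -0.534, 0.303] pointing down, gripper open.
Joint ranges: [-3.1, 3.1], [-0.76, 2.03], [0.27, 2.55], [-1.08, 4.22], [0.17, 2.65], [-2.57, 2.57]. Speed limits (rad/s): [2.79, 2.79, 3.14, 3.14, 3.14, 3.14].

## Interface

Orientations are given as [roll, pitch, yaw] about the fixed x, y, z axes, in that order (R = Rz(yaw) Ry(pitch) Rx(roll)).
In Python, from bench import * gives the robot as it stands.
- The arm moves only by the tool jog_arm, never from a script. Its argument "moves" is a list of rows, each a list of 7 numbers: the turn, a rotation vector about the world's x, y, z in rad, then the shift along the world's x, y, z in mm, then the finger opening in mm, from 0 to 94. In form: [[rx, ry, rz, tx, ty, tz, fingers], ...]. A call has 1 to 12 rows; each row shifts and turns the commanded pose from where the row before left it; what a row does not reach is not made up. A row lasts 1/8 s, in which the tool goes at most 62.5 mm and 10.7 degrees, less where a joint would pass 70% of its speed; a pose out of reach is approached as far as the arm can. A call is refused whole if a number of a shift passes 62.5 or a number of a turn 0.188, either way. A call with a gripper value outside its range is refused whole. The fingers move at their own pace and stop on an object; the grip force is fixed at half the most. Time passes only in rows, so rows that do not move let the fingers close. It gives the time, the measured TCP pose, the force and the opening at its end, in the units of the state.
- get_obs(): the state, without advancing time (a new reading comes with each control period).
- snapshot(name): name is "side" or "top"; returns the picture (384x512x3 uint8, red, green, blue); there is no depth.
- get_calibration(name): a dict with "camera_matrix" (3x3 intrinsics, pixels), "R" (3x3) and "t" (3): a world point X has camera coordinates R X + t. Camera axes: x right, y down, z forward; pixel columns grow to the right and rows downward; lengths in m; the calibration is good to about 2 mm. A picture is of the moment at which its call begins. get_calibration takes no time and is no camera call.
- close_job(): hands the job in, once; it reports no verdict.
Trained networks look in the newest picture that a camera, given by its name, has taken for a name from the list of things; names that differ only in an ending like _2 or _b are one class to them, and where a whole thing is asked for, a point or a joint stands for the part that bears it (a point fixed in the world has none). Each returns a list of dicts, best first, with "conf" (0 to 1); they miss things now and then, are a little off and sometimes report something else, mostly with a low value. They report only what shows in the picture. A call takes as long as a camera call. They do not tell look-alikes from the thing itself.
- look_for(label, camera): "bbox" ([left, top, right, bottom] in pixels, round what is visible of it).
The state is a dict: "time": time; "joint_positions": joint angles; "qvel": joint speeds; "joint_torque": joint torques, N m; "tool_pos": TCP position; "ee_rot": TCP orientation; "wrist_force": force on the tool from outside, world axes, zero at the start; "wrist_torque": the same for the moment, N m; "width": finger opening in m.
Only numpy, scipy, OpenCV 4.12 (cv2) and the standard library are available. Lean on these libraries where they do the work, as an engineer would, in place of code of your own. Each camera call takes 0.05 s, during which the arm holds its last target.

## Working session

There is one attempt and no reset: what is moved stays moved. The work goes in short steps, Python scripts to look and compute and a tool call to move; the robot and the scene stay as the last step left them, time stands still between calls to the robot, and variables do not carry over. Pictures are saved under pics/ and viewed, and the job is handed in when it is done.

Besides the shell and the picture viewer there is one more tool, called after "Request:" by a JSON object that holds its "fn" and its "kwargs". jog_arm: Moves the arm, as the interface text tells. Its arguments: {"type":"object","properties":{"moves":{"type":"array","items":{"type":"array","items":{"type":"number"}}}},"required":["moves"]}

```bash
ls; mkdir -p pics; python3 - <<'E'
from bench import *
import cv2
for n in("side","top"):
    im=snapshot(n); cv2.imwrite(f"pics/{n}0.png",cv2.cvtColor(im,cv2.COLOR_RGB2BGR))
    c=get_calibration(n); print(n,c)
    for l in("carton","jig","tape_roll","bottle","timer"):
        print(l,[( [round(v) for v in d["bbox"]],round(d["conf"],2)) for d in look_for(l,n)])
print(get_obs())
E
```

```text
pics
side {'camera_matrix': array([[378.85121367,   0.        , 259.64051554],
       [  0.        , 378.85121367, 187.45556865],
       [  0.        ,   0.        ,   1.        ]]), 'R': array([[ 0.98749141, -0.15667639,  0.01769807],
       [-0.04353516, -0.37881603, -0.92444746],
       [ 0.1515434 ,  0.91211344, -0.38089851]]), 't': array([-0.49351747,  0.16148234,  0.82415663])}
carton [([171, 150, 236, 229], 0.96), ([255, 175, 309, 242], 0.76), ([227, 146, 267, 196], 0.61)]
jig [([253, 264, 348, 301], 0.69), ([250, 247, 348, 305], 0.57)]
tape_roll [([340, 255, 368, 280], 0.88), ([326, 199, 352, 245], 0.64)]
bottle [([327, 196, 351, 246], 0.67), ([254, 176, 311, 241], 0.65)]
timer [([206, 257, 241, 280], 0.86)]
top {'camera_matrix': array([[370.12750578,   0.        , 250.40036481],
       [  0.        , 370.12750578, 192.41867365],
       [  0.        ,   0.        ,   1.        ]]), 'R': array([[-0.02672598, -0.99958033,  0.01117547],
       [-0.9957857 ,  0.02564007, -0.08805353],
       [ 0.08773004, -0.01348169, -0.99605305]]), 't': array([0.10550084, 0.55796581, 1.01385264
[... 275 characters left out ...]
.84)]
{'time': 0.6, 'joint_positions': array([-1.43008806e+00,  8.71838593e-02,  1.37068498e+00, -1.45744722e-05,
        1.68361361e+00, -1.03091418e-01]), 'qvel': array([ 1.12280584e-04, -5.48451952e-04, -1.15664552e-03, -6.83891850e-05,
        1.26979953e-03, -8.02520613e-05]), 'joint_torque': array([-8.35349147e-04, -3.39782417e+01, -3.02417636e+01,  7.15528359e-02,
        2.36439047e-02, -3.97048623e-06]), 'tool_pos': array([ 0.13276303, -0.53374382,  0.30272233]), 'ee_rot': array([ 3.14156691e+00, -1.08125098e-04, -1.32699828e+00]), 'wrist_force': array([0.55017679, 0.17679435, 0.13403648]), 'wrist_torque': array([ 0.00658596, -0.03671156,  0.01315439]), 'width': 0.09392802850631983}
```

View pics/side0.png

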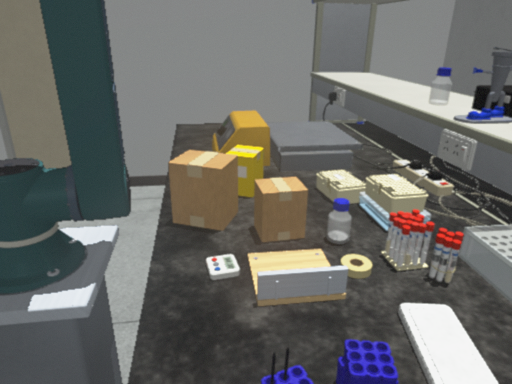

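View pics/top0.png

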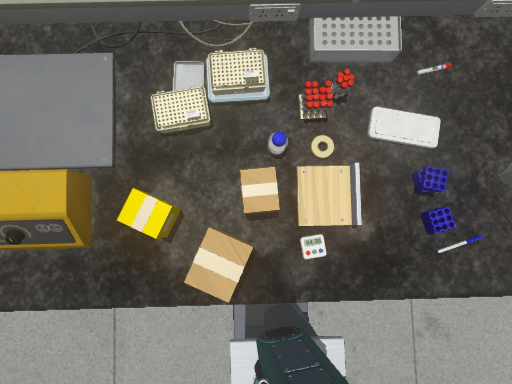

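```bash
python3 - <<'E'
import cv2
a=cv2.imread("pics/top0.png")[120:310,170:380]
cv2.imwrite("pics/top0c.png",cv2.resize(a,None,fx=3,fy=3,interpolation=cv2.INTER_CUBIC))
a=cv2.imread("pics/side0.png")[140:310,200:400]
cv2.imwrite("pics/side0c.png",cv2.resize(a,None,fx=3.5,fy=3.5,interpolation=cv2.INTER_CUBIC))
E
```

```text
(no output)
```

View pics/top0c.png

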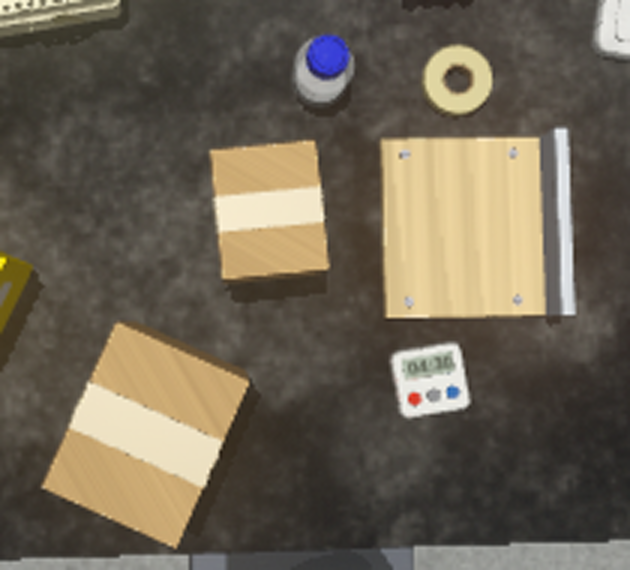

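View pics/side0c.png

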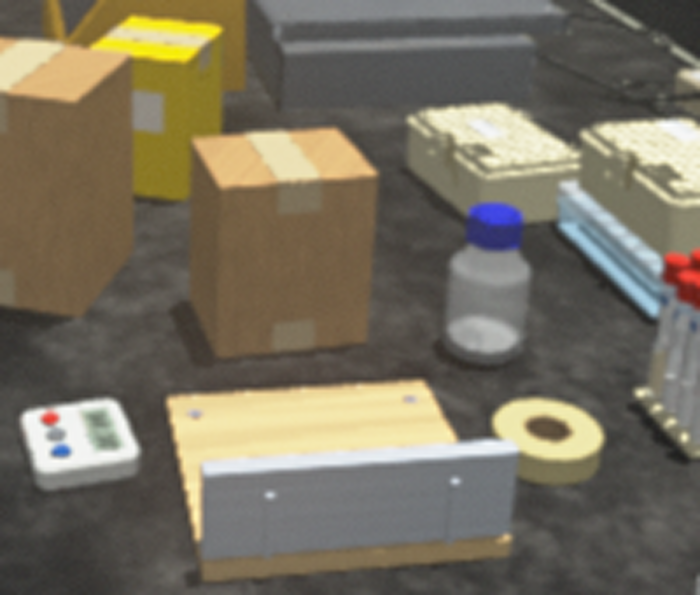

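The top view's carton candidates are the small brown one at (260,190), the large brown one at (219,265) and the yellow one at (149,213). I choose the small brown one at (260,190), which the crop confirms. The board spans about (297-352, 166-226), with the fence at column 357. The bottle is at (278,143), the tape roll at (322,146) and the timer at (314,246).

```bash
cat > h.py <<'E'
import numpy as np, cv2
from scipy.optimize import least_squares
from bench import *
def ray(n,u,v,z):
    c=get_calibration(n);K,R,t=c["camera_matrix"],c["R"],c["t"]
    d=R.T@np.linalg.solve(K,[u,v,1]);o=-R.T@t
    return (o+d*(z-o[2])/d[2])
def proj(n,P):
    c=get_calibration(n);q=np.atleast_2d(P)@c["R"].T+c["t"];q=q@c["camera_matrix"].T
    return q[:,:2]/q[:,2:]
def save(n,name,box=None,s=1):
    im=cv2.cvtColor(snapshot(n),cv2.COLOR_RGB2BGR)
    if box: im=im[box[1]:box[3],box[0]:box[2]]
    cv2.imwrite(f"pics/{name}.png",cv2.resize(im,None,fx=s,fy=s,interpolation=cv2.INTER_CUBIC))
E
python3 - <<'E'
from h import *
np.set_printoptions(precision=4,suppress=True)
f=lambda p:(170+p[0]/3,120+p[1]/3)
print("board")
B=[ray("top",*f(p),.012)[:2] for p in[(381,139),(387,318),(543,137),(547,318)]]
print(np.array(B), np.linalg.norm(B[0]-B[1]))
print("carton top")
C=[ray("top",*f(p),.13)[:2] for p in[(210,150),(316,141),(329,269),(222,280)]]
print(np.array(C),[np.linalg.norm(C[i]-C[i-1]) for i in range(4)],np.mean(C,0))
g=lambda p:(200+p[0]/3.5,140+p[1]/3.5)
print("side: carton top");D=[ray("side",*g(p),.13)[:2] for p in[(190,140),(338,128),(378,176),(218,187)]];print(np.array(D),[np.linalg.norm(D[i]-D[i-1]) for i in range(4)],np.mean(D,0))
print("base front",[ray("side",*g(p),0)[:2] for p in[(220,355),(367,345)]])
print("board side near",[ray("side",*g(p),.012)[:2] for p in[(167,398),(425,380)]])
print("fence top",[ray("side",*g(p),.067)[:2] for p in[(203,465),(517,445)]])
print("bottle",ray("top",279,141,.1),"tape",ray("top",322.3,146,.01),"timer",ray("top",314,246,.019))
print("bigbox",[ray("top",*f(p),.16)[:2] for p in[(118,322),(250,381),(42,488)]])
E
```

```text
board
[[ 0.633  -0.0445]
 [ 0.4631 -0.0437]
 [ 0.6311 -0.1994]
 [ 0.4591 -0.1945]] 0.16990544645213118
carton top
[[0.6088 0.117 ]
 [0.6142 0.0274]
 [0.5059 0.02  ]
 [0.4991 0.1097]] [np.float64(0.10996565473209995), np.float64(0.08983213023261985), np.float64(0.10857024544696242), np.float64(0.089919348255225)] [0.557  0.0685]
side: carton top
[[0.4999 0.1005]
 [0.611  0.1124]
 [0.6154 0.0208]
 [0.5059 0.0149]] [np.float64(0.08583969377161477), np.float64(0.11171753568699591), np.float64(0.0916430578991282), np.float64(0.10962870277331163)] [0.5581 0.0622]
base front [array([0.5111, 0.0212]), array([0.6165, 0.0216])]
board side near [array([ 0.465 , -0.0474]), array([ 0.6361, -0.0477])]
fence top [array([ 0.4639, -0.1994]), array([ 0.6332, -0.2036])]
bottle [0.6878 0.013  0.1   ] tape [ 0.6906 -0.12    0.01  ] timer [ 0.4065 -0.0825  0.019 ]
bigbox [array([0.4666, 0.194 ]), array([0.4167, 0.0891]), array([0.3372, 0.2564])]
```

Request:
{"fn": "jog_arm", "kwargs": {"moves": [[0, 0, 0.1094, 27.2, 47.4, 2.5, 60], [0, 0, 0.1094, 27.2, 47.4, 2.5, 60], [0, 0, 0.1094, 27.2, 47.4, 2.5, 60], [0, 0, 0.1094, 27.2, 47.4, 2.5, 60], [0, 0, 0.1094, 27.2, 47.4, 2.5, 60], [0, 0, 0.1094, 27.2, 47.4, 2.5, 60], [0, 0, 0.1094, 27.2, 47.4, 2.5, 60], [0, 0, 0.1094, 27.2, 47.4, 2.5, 60], [0, 0, 0.1094, 27.2, 47.4, 2.5, 60], [0, 0, 0.1094, 27.2, 47.4, 2.5, 60], [0, 0, 0.1094, 27.2, 47.4, 2.5, 60], [0, 0, 0.1094, 27.2, 47.4, 2.5, 60]]}}

```text
time: 2.1
tool_pos: [0.4598, 0.0369, 0.3331]
ee_rot: [3.141, -0.001, -0.01]
wrist_force: [0.2, -1.0, 0.5]
width: 0.06
```

Request:
{"fn": "jog_arm", "kwargs": {"moves": [[-0.1, 0, 0, 18, 32, -3, 60], [-0.1, 0, 0, 18, 32, -3, 60], [-0.1, 0, 0, 18, 32, -3, 60], [-0.1, 0, 0, 18, 32, -3, 60], [-0.1, 0, 0, 18, 32, -3, 60], [-0.1, 0, 0, 18, 32, -3, 60]]}}

```text
time: 2.85
tool_pos: [0.5677, 0.2284, 0.3149]
ee_rot: [2.539, -0.009, -0.011]
wrist_force: [-0.4, -0.3, 1.3]
width: 0.0601
```

```bash
python3 - <<'E'
from h import *
np.set_printoptions(precision=4,suppress=True)
o=get_obs();print(o)
from scipy.spatial.transform import Rotation as Ro
R=Ro.from_euler('xyz',o["ee_rot"]).as_matrix();print("tip",o["tool_pos"]+.097*R[:,2],R)
save("side","s1");save("top","t1")
E
```

```text
{'time': 2.85, 'joint_positions': array([ 0.4969,  0.3842,  1.0766, -0.5638,  1.937 ,  0.3735]), 'qvel': array([ 0.4783,  0.8267, -0.812 , -0.7061,  0.4939,  0.1918]), 'joint_torque': array([  0.0231, -48.0473, -26.542 ,  -1.1805,   0.4758,  -0.1434]), 'tool_pos': array([0.5677, 0.2284, 0.3149]), 'ee_rot': array([ 2.5388, -0.0092, -0.0113]), 'wrist_force': array([-0.4038, -0.2863,  1.3395]), 'wrist_torque': array([ 0.1922, -0.0428, -0.0131]), 'width': 0.06012695854594402}
tip [0.5678 0.1734 0.235 ] [[ 0.9999 -0.0145  0.0012]
 [-0.0113 -0.8237 -0.567 ]
 [ 0.0092  0.5669 -0.8237]]
```

View pics/s1.png

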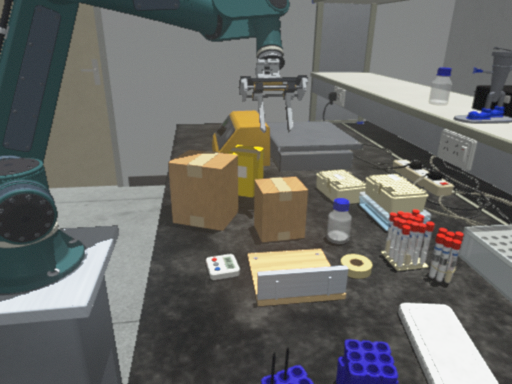

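View pics/t1.png

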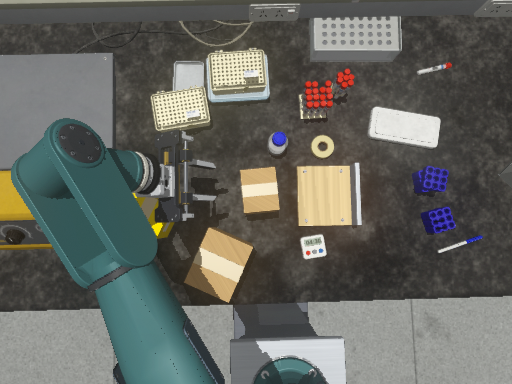

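```bash
python3 - <<'E'
from h import *
for p in[(134,189),(118,218),(160,238),(181,211)]: print(ray("top",*p,.13),ray("top",*p,.02))
print(get_obs()["tool_pos"])
E
```

```text
[0.56733841 0.38409823 0.13      ] [0.57893944 0.41720951 0.02      ]
[0.49573906 0.42374766 0.13      ] [0.4988513  0.46155977 0.02      ]
[0.44341444 0.31968414 0.13      ] [0.44032309 0.34515852 0.02      ]
[0.5090509  0.26698172 0.13      ] [0.51374139 0.28620771 0.02      ]
[0.56782679 0.23110124 0.30917026]
```

Request:
{"fn": "jog_arm", "kwargs": {"moves": [[0, 0, 0, 0, -20, -10, 60], [0, 0, 0, 0, -18, -25, 60], [0, 0, 0, 0, 0, -35, 60], [0, 0, 0, 0, 0, -35, 60], [0, 0, 0, 0, 0, -30, 60], [0, 0, 0, 0, 0, 0, 60], [0, 0, 0, 0, 0, 0, 60]]}}

```text
time: 3.82
tool_pos: [0.5676, 0.1888, 0.1816]
ee_rot: [2.542, -0.011, -0.012]
wrist_force: [0.0, 1.4, -1.2]
width: 0.0599
```

```bash
cat >> h.py <<'E'
np.set_printoptions(precision=4,suppress=True)
from scipy.spatial.transform import Rotation as Ro
def st():
    o=get_obs();R=Ro.from_euler('xyz',o["ee_rot"]).as_matrix()
    print("t",round(o["time"],2),"tcp",o["tool_pos"],"tip",o["tool_pos"]+.097*R[:,2],"lead",o["tool_pos"]+.097*R[:,2]+.008*R[:,1],"F",o["wrist_force"])
E
python3 - <<'E'
from h import *
st()
save("side","s2",(160,60,400,310),2.4);save("top","t2",(60,110,380,310),2.4)
E
```

```text
t 3.83 tcp [0.5676 0.1888 0.1816] tip [0.5678 0.134  0.1015] lead [0.5677 0.1274 0.106 ] F [ 0.0368  1.3789 -1.1889]
```

View pics/s2.png

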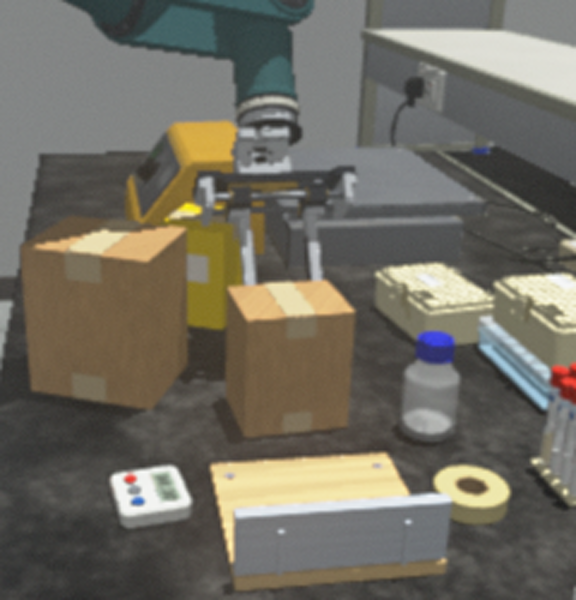

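View pics/t2.png

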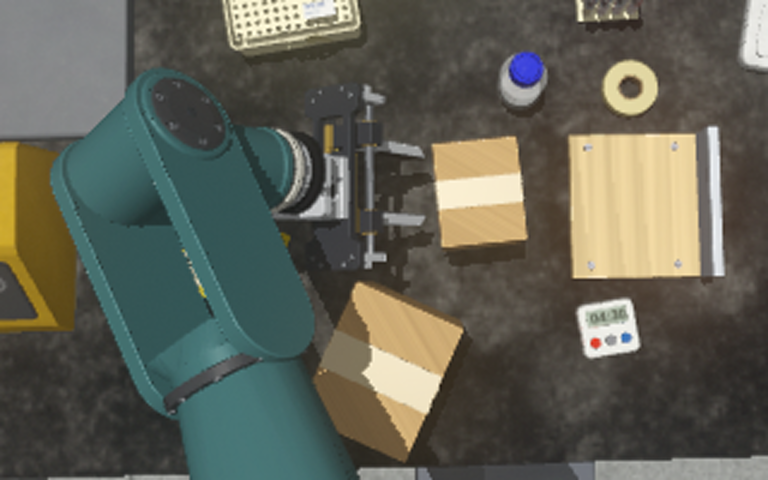

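Request:
{"fn": "jog_arm", "kwargs": {"moves": [[0, 0, 0, 0, 0, -15, 60], [0, 0, 0, 0, 0, -20, 60], [0, 0, 0, 0, 0, -15, 60], [0, 0, 0, 0, 0, -10, 60], [0, 0, 0, 0, 0, -5, 60], [0, 0, 0, 0, 0, 0, 60], [0, 0, 0, 0, 0, 0, 60]]}}

```text
time: 4.8
tool_pos: [0.5675, 0.1892, 0.1154]
ee_rot: [2.542, -0.009, -0.012]
wrist_force: [0.2, -0.5, 0.4]
width: 0.06
```

```bash
python3 - <<'E'
from h import *
st()
save("side","s3",(160,60,400,310),2.4);save("top","t3",(60,110,380,310),2.4)
st()
E
```

```text
t 4.8 tcp [0.5675 0.1892 0.1154] tip [0.5676 0.1345 0.0353] lead [0.5675 0.1278 0.0398] F [ 0.1633 -0.4961  0.4416]
t 4.9 tcp [0.5675 0.1892 0.1155] tip [0.5676 0.1345 0.0354] lead [0.5675 0.1279 0.0399] F [-0.395  0.502  0.201]
```

View pics/s3.png

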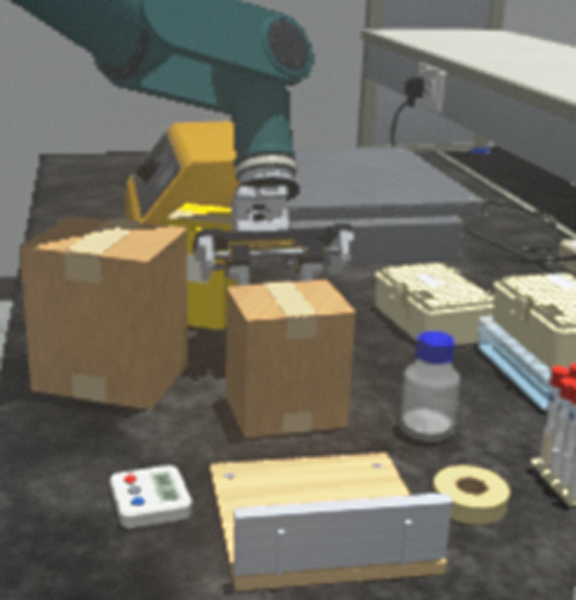

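View pics/t3.png

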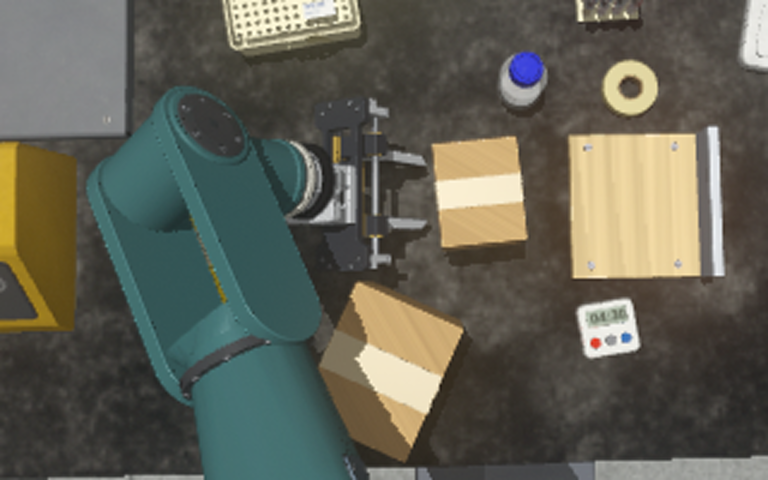

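Request:
{"fn": "jog_arm", "kwargs": {"moves": [[0, 0, 0, 0, 0, -12, 60], [0, 0, 0, 0, -5, 0, 60], [0, 0, 0, 0, -4, 0, 60], [0, 0, 0, 0, -4, 0, 60], [0, 0, 0, 0, -5, 0, 60], [0, 0, 0, 0, -6, 0, 60], [0, 0, 0, 0, -6, 0, 60], [0, 0, 0, 0, -6, 0, 60], [0, 0, 0, 0, -6, 0, 60]]}}

```text
time: 6.02
tool_pos: [0.567, 0.1468, 0.1027]
ee_rot: [2.542, -0.008, -0.012]
wrist_force: [-0.6, 3.7, -0.2]
width: 0.0596
```

Request:
{"fn": "jog_arm", "kwargs": {"moves": [[0, 0, 0, 0, -6, 0, 60], [0, 0, 0, 0, -6, 0, 60], [0, 0, 0, 0, -5, 0, 60], [0, 0, 0, 0, -5, 0, 60], [0, 0, 0, 0, -4, 0, 60]]}}

```text
time: 6.65
tool_pos: [0.5671, 0.1207, 0.1027]
ee_rot: [2.542, -0.008, -0.012]
wrist_force: [0.3, 3.8, -0.1]
width: 0.0599
```

```bash
python3 - <<'E'
from h import *
st()
save("side","s4",(160,60,400,310),2.4);save("top","t4",(170,120,380,310),3)
st()
E
```

```text
t 6.65 tcp [0.5671 0.1207 0.1027] tip [0.5671 0.066  0.0226] lead [0.567  0.0593 0.0272] F [ 0.3021  3.76   -0.1356]
t 6.75 tcp [0.5671 0.1203 0.1028] tip [0.5671 0.0655 0.0227] lead [0.567  0.0589 0.0273] F [ 0.2268  2.101  -0.2991]
```

View pics/s4.png

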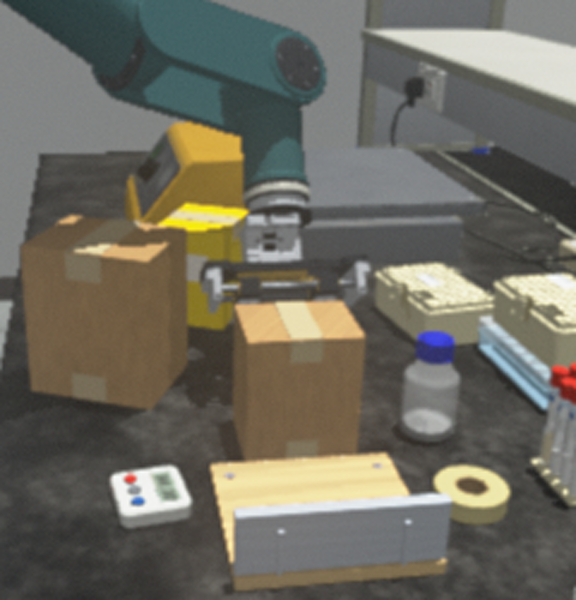

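View pics/t4.png

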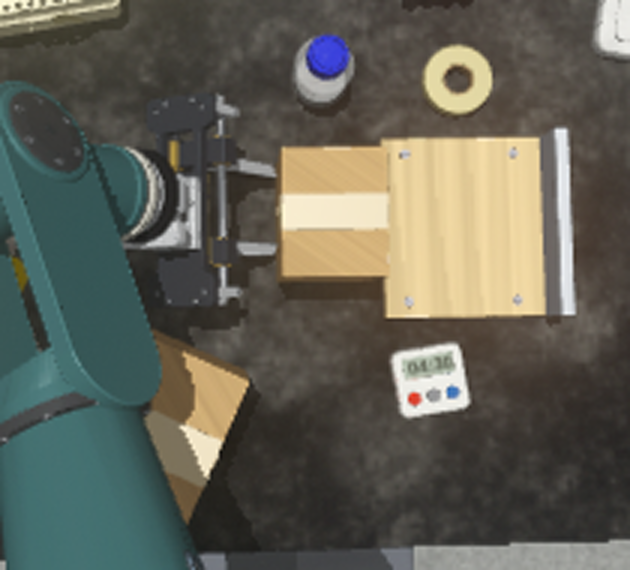

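Request:
{"fn": "jog_arm", "kwargs": {"moves": [[0, 0, 0, 0, -2, 0, 60], [0, 0, 0, 0, -2, 0, 60], [0, 0, 0, 0, -2, 0, 60], [0, 0, 0, 0, -2, 0, 60], [0, 0, 0, 0, -1, 0, 60]]}}

```text
time: 7.38
tool_pos: [0.5672, 0.1119, 0.1027]
ee_rot: [2.542, -0.008, -0.012]
wrist_force: [-0.1, 4.3, 0.0]
width: 0.06
```

Request:
{"fn": "jog_arm", "kwargs": {"moves": [[0, 0, 0, 0, -1, 0, 60], [0, 0, 0, 0, -0.5, 0, 60]]}}

```text
time: 7.62
tool_pos: [0.5672, 0.1105, 0.1027]
ee_rot: [2.542, -0.008, -0.012]
wrist_force: [0.3, 3.6, -0.3]
width: 0.0604
```

Request:
{"fn": "jog_arm", "kwargs": {"moves": [[0, 0, 0, 0, -0.5, 0, 60], [0, 0, 0, 0, -0.5, 0, 60]]}}

```text
time: 7.88
tool_pos: [0.5671, 0.1096, 0.1027]
ee_rot: [2.542, -0.008, -0.012]
wrist_force: [0.4, 4.0, 0.2]
width: 0.0598
```

Request:
{"fn": "jog_arm", "kwargs": {"moves": [[0, 0, 0, 0, -0.6, 0, 60], [0, 0, 0, 0, -0.6, 0, 60]]}}

```text
time: 8.12
tool_pos: [0.5671, 0.1083, 0.1027]
ee_rot: [2.542, -0.008, -0.012]
wrist_force: [0.4, 4.8, 0.4]
width: 0.0601
```

Request:
{"fn": "jog_arm", "kwargs": {"moves": [[0, 0, 0, 0, -0.6, 0, 60], [0, 0, 0, 0, -0.6, 0, 60]]}}

```text
time: 8.38
tool_pos: [0.5672, 0.1077, 0.1027]
ee_rot: [2.543, -0.008, -0.012]
wrist_force: [-0.3, 6.2, 0.4]
width: 0.0597
```

Request:
{"fn": "jog_arm", "kwargs": {"moves": [[0, 0, 0, 0, -0.6, 0, 60], [0, 0, 0, 0, -0.6, 0, 60]]}}

```text
time: 8.62
tool_pos: [0.5672, 0.1074, 0.1028]
ee_rot: [2.545, -0.009, -0.011]
wrist_force: [-0.6, 9.5, 1.6]
width: 0.0601
```

Request:
{"fn": "jog_arm", "kwargs": {"moves": [[0, 0, 0, 0, 0, 0, 60], [0, 0, 0, 0, 0, 0, 60], [0, 0, 0, 0, 0, 0, 60]]}}

```text
time: 9.0
tool_pos: [0.5671, 0.1074, 0.1028]
ee_rot: [2.545, -0.009, -0.011]
wrist_force: [-1.2, 8.8, 1.3]
width: 0.0599
```

```bash
python3 - <<'E'
from h import *
st()
save("side","s5",(200,140,400,310),3.5);save("top","t5",(170,120,380,310),3)
st()
E
```

```text
t 9.0 tcp [0.5671 0.1074 0.1028] tip [0.5672 0.0529 0.0226] lead [0.5671 0.0463 0.0271] F [-1.2461  8.8047  1.3448]
t 9.1 tcp [0.5671 0.1075 0.1028] tip [0.5672 0.053  0.0226] lead [0.5671 0.0464 0.0271] F [-0.3132  8.4986  1.98  ]
```

View pics/s5.png

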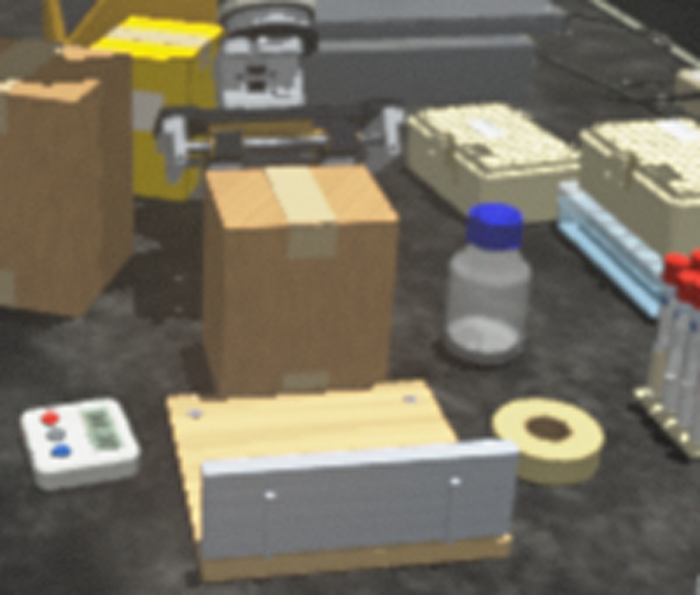

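View pics/t5.png

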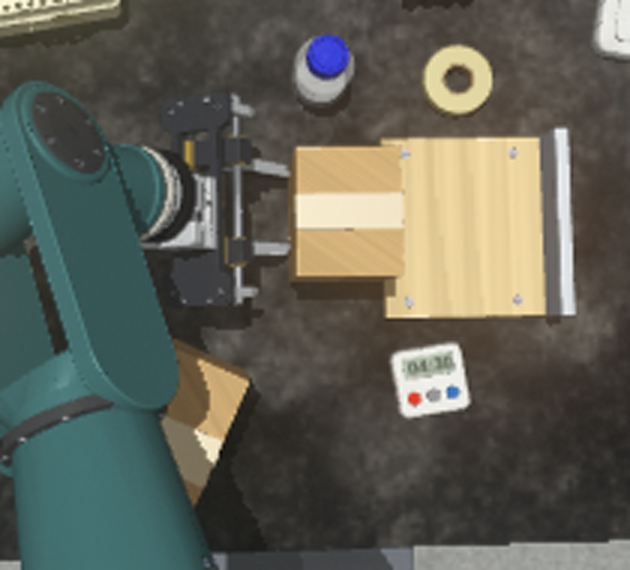

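Request:
{"fn": "jog_arm", "kwargs": {"moves": [[0, 0, 0, 0, 6, 0, 60], [0, 0, 0, -4, 6, 0, 60], [0, 0, 0, -4, 0, 20, 60], [0, 0, 0, 0, 0, 25, 60], [0, 0, 0, 0, 0, 25, 60], [0, 0, 0, 0, 0, 16, 60], [0, 0, 0, 0, 0, 0, 60], [0, 0, 0, 0, -4, 0, 60], [0, 0, 0, 0, -3, 0, 60], [0, 0, 0, 0, 0, 0, 60]]}}

```text
time: 10.35
tool_pos: [0.5588, 0.1105, 0.1877]
ee_rot: [2.541, -0.006, -0.012]
wrist_force: [0.2, 0.9, -0.1]
width: 0.0599
```

```bash
python3 - <<'E'
from h import *
st()
P=np.array([-.0437,.012]);d,h=.090,.100
prev=None
for a in range(0,64,4):
    t=np.radians(a);q=P+[d*np.cos(t)-h*np.sin(t),d*np.sin(t)+h*np.cos(t)]
    print(a,q*1000,None if prev is None else (q-prev)*1000);prev=q
save("side","s6",(200,140,400,310),3.5)
E
```

```text
t 10.35 tcp [0.5588 0.1105 0.1877] tip [0.5586 0.0557 0.1077] lead [0.5585 0.0491 0.1122] F [ 0.1556  0.9424 -0.0524]
0 [ 46.3 112. ] None
4 [ 39.1051 118.0345] [-7.1949  6.0345]
8 [ 31.5068 123.5524] [-7.5983  5.5179]
12 [ 23.5421 128.5268] [-7.9647  4.9744]
16 [ 15.2498 132.9335] [-8.2923  4.4067]
20 [  6.6703 136.7511] [-8.5795  3.8175]
24 [ -2.1546 139.9608] [-8.8249  3.2098]
28 [-11.1819 142.5472] [-9.0273  2.5864]
32 [-20.3676 144.4975] [-9.1857  1.9503]
36 [-29.667  145.8024] [-9.2994  1.3048]
40 [-39.0348 146.4553] [-9.3678  0.653 ]
44 [-48.4253 146.4532] [-9.3905 -0.0021]
48 [-57.7927 145.7961] [-9.3675 -0.6571]
52 [-67.0915 144.4871] [-9.2988 -1.309 ]
56 [-76.2764 142.5327] [-9.1849 -1.9544]
60 [-85.3025 139.9423] [-9.0261 -2.5904]
```

View pics/s6.png

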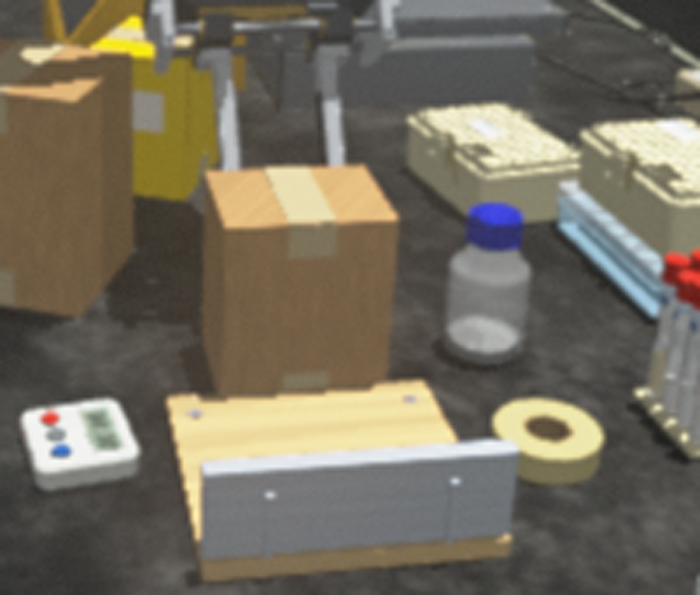

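Request:
{"fn": "jog_arm", "kwargs": {"moves": [[0, 0, 0, 0, -2.5, 0, 60], [0, 0, 0, 0, -3.6, 2, 60], [0, 0, 0, 0, -3.6, 3, 60], [0, 0, 0, 0, -3.8, 2.8, 60], [0, 0, 0, 0, -3.8, 2.7, 60], [0, 0, 0, 0, -4, 2.5, 60], [0, 0, 0, 0, -4, 2.4, 60]]}}

```text
time: 11.28
tool_pos: [0.5591, 0.0852, 0.2044]
ee_rot: [2.541, -0.008, -0.012]
wrist_force: [-1.0, 1.1, 0.0]
width: 0.0596
```

```bash
python3 - <<'E'
from h import *
st()
save("side","s7",(200,140,400,310),3.5)
E
```

```text
t 11.28 tcp [0.5591 0.0852 0.2044] tip [0.5591 0.0304 0.1243] lead [0.559  0.0238 0.1289] F [-1.0078  1.064   0.0448]
```

View pics/s7.png

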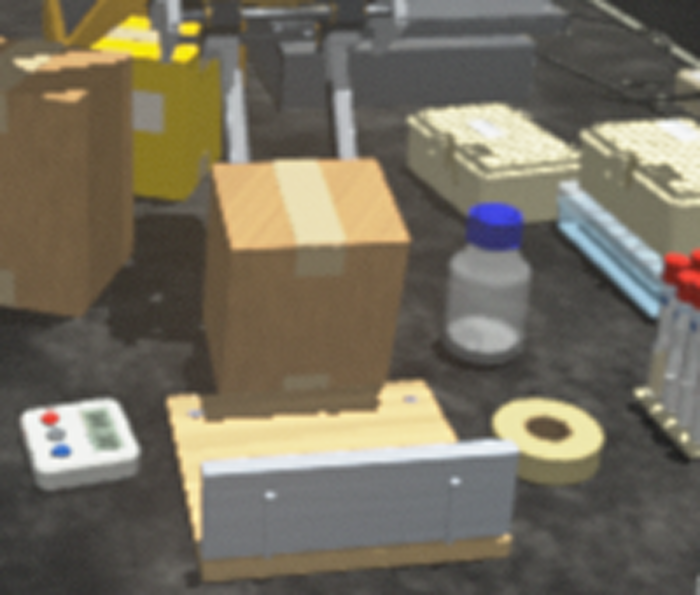

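Tipping works: the carton leans about 12° over the board edge, with the pads behind its top. I'll follow the arc.

Request:
{"fn": "jog_arm", "kwargs": {"moves": [[0, 0, 0, 0, -4, 2.2, 60], [0, 0, 0, 0, -4.2, 2.2, 60], [0, 0, 0, 0, -4.3, 2, 60], [0, 0, 0, 0, -4.3, 1.9, 60], [0, 0, 0, 0, -4.4, 1.7, 60], [0, 0, 0, 0, -4.4, 1.5, 60], [0, 0, 0, 0, -4.5, 1.3, 60], [0, 0, 0, 0, -4.5, 1.2, 60]]}}

```text
time: 12.32
tool_pos: [0.5592, 0.0507, 0.2182]
ee_rot: [2.541, -0.008, -0.012]
wrist_force: [-0.4, 0.6, 0.1]
width: 0.06
```

```bash
python3 - <<'E'
from h import *
st()
save("side","s8",(200,140,400,310),3.5)
E
```

```text
t 12.32 tcp [0.5592 0.0507 0.2182] tip [ 0.5593 -0.0041  0.1382] lead [ 0.5592 -0.0107  0.1427] F [-0.4142  0.587   0.067 ]
```

View pics/s8.png

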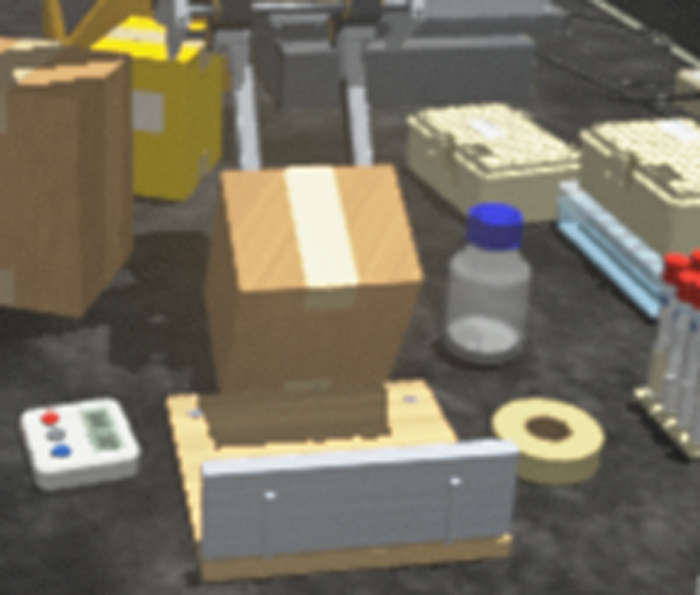

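Request:
{"fn": "jog_arm", "kwargs": {"moves": [[0, 0, 0, 0, -4.5, 1, 60], [0, 0, 0, 0, -4.6, 0.9, 60], [0, 0, 0, 0, -4.6, 0.6, 60], [0, 0, 0, 0, -4.6, 0.4, 60], [0, 0, 0, 0, -3.5, 0.2, 60], [0, 0, 0, 0, -3, 0, 60], [0, 0, 0, 0, -3, 0, 60], [0, 0, 0, 0, -3, 0, 60]]}}

```text
time: 13.38
tool_pos: [0.5592, 0.0201, 0.2212]
ee_rot: [2.542, -0.008, -0.012]
wrist_force: [-0.2, -1.8, -0.2]
width: 0.0601
```

```bash
python3 - <<'E'
from h import *
st()
save("side","s9",(200,140,400,310),3.5);save("top","t9",(170,120,380,310),3)
E
```

```text
t 13.38 tcp [0.5592 0.0201 0.2212] tip [ 0.5592 -0.0347  0.1411] lead [ 0.5591 -0.0413  0.1456] F [-0.2086 -1.7879 -0.1903]
```

View pics/s9.png

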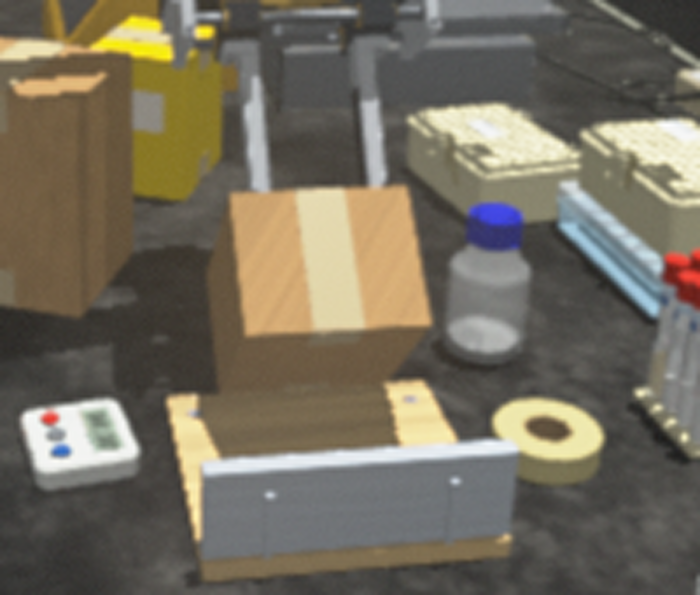

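View pics/t9.png

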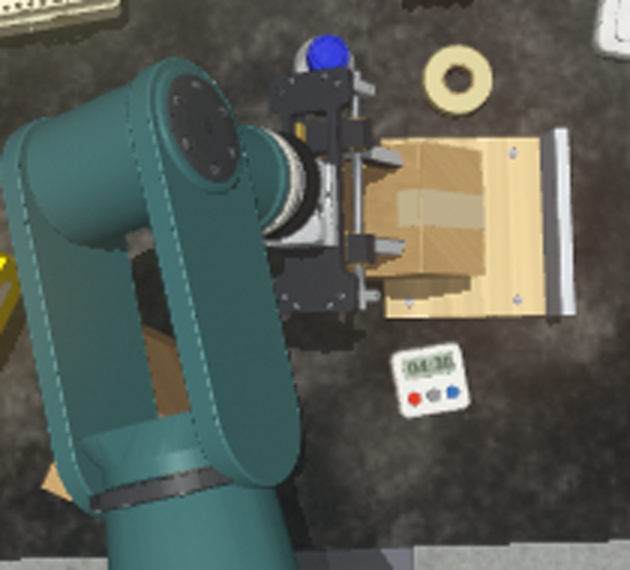

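Request:
{"fn": "jog_arm", "kwargs": {"moves": [[0, 0, 0, 0, -2, 0, 60], [0, 0, 0, 0, -2, 0, 60], [0, 0, 0, 0, 0, 0, 60], [0, 0, 0, 0, 0, 0, 60]]}}

```text
time: 13.98
tool_pos: [0.5592, 0.0163, 0.2212]
ee_rot: [2.542, -0.008, -0.012]
wrist_force: [-0.1, -0.0, 0.7]
width: 0.0599
```

```bash
python3 - <<'E'
from h import *
st()
save("side","s10",(200,140,400,310),3.5);save("top","t10",(170,120,380,310),3)
E
```

```text
t 13.97 tcp [0.5592 0.0163 0.2212] tip [ 0.5592 -0.0385  0.1411] lead [ 0.5591 -0.0451  0.1457] F [-0.0821 -0.023   0.7007]
```

View pics/s10.png

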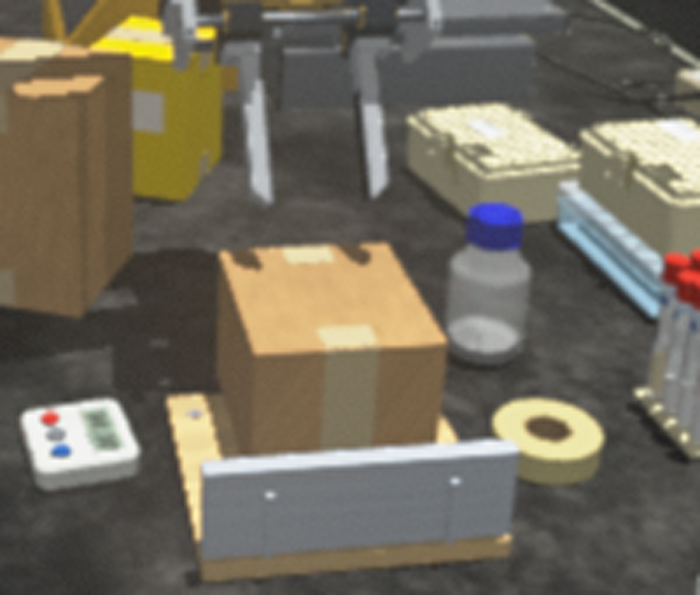

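View pics/t10.png

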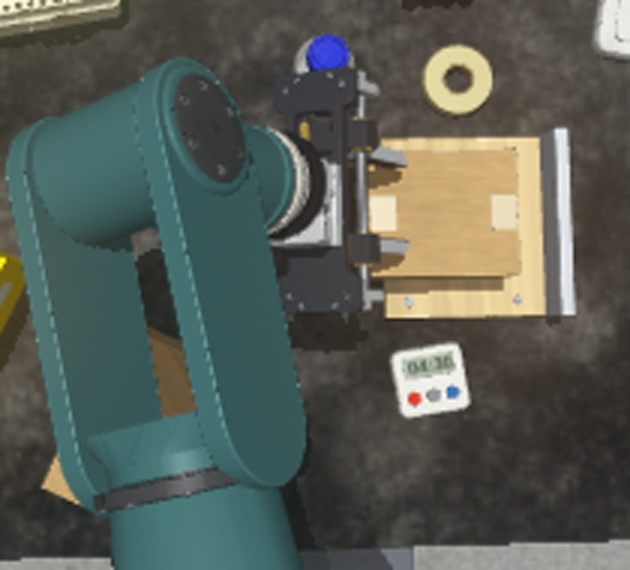

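```bash
python3 - <<'E'
from h import *
f=lambda p:(170+p[0]/3,120+p[1]/3)
g=lambda p:(200+p[0]/3.5,140+p[1]/3.5)
for p in[(518,150),(520,276),(385,152)]:print(ray("top",*f(p),.102))
for p in[(220,251),(388,242),(445,343),(253,355)]:print("s",ray("side",*g(p),.102))
print("fence inner top", [ray("top",*f(p),.067) for p in[(555,129),(564,315)]])
print("bottle now",[d for d in look_for("bottle","side")][:2])
E
```

```text
[ 0.6063 -0.1508  0.102 ]
[ 0.4966 -0.1472  0.102 ]
[ 0.6074 -0.0347  0.102 ]
s [ 0.5016 -0.0224  0.102 ]
s [ 0.6118 -0.0225  0.102 ]
s [ 0.607  -0.1524  0.102 ]
s [ 0.4983 -0.1516  0.102 ]
fence inner top [array([ 0.6296, -0.1947,  0.067 ]), array([ 0.4619, -0.1941,  0.067 ])]
bottle now [{'bbox': [325.8, 196.2, 350.9, 245.2], 'conf': 0.7}]
```

Request:
{"fn": "jog_arm", "kwargs": {"moves": [[0, 0, 0, -3, 20, 0, 60], [0, 0, 0, -3, 22, 0, 60], [0, 0, 0, 0, 2, -15, 60], [0, 0, 0, 0, 0, -25, 60], [0, 0, 0, 0, 0, -25, 60], [0, 0, 0, 0, 0, -20, 60], [0, 0, 0, 0, 0, -6, 60], [0, 0, 0, 0, 0, 0, 60], [0, 0, 0, 0, 0, 0, 60]]}}

```text
time: 15.25
tool_pos: [0.5538, 0.0603, 0.1313]
ee_rot: [2.542, -0.01, -0.012]
wrist_force: [0.3, -0.5, 0.1]
width: 0.0599
```

```bash
python3 - <<'E'
from h import *
st()
save("side","s11",(200,140,400,310),3.5);save("top","t11",(170,120,380,310),3);st()
E
```

```text
t 15.25 tcp [0.5538 0.0603 0.1313] tip [0.5539 0.0056 0.0512] lead [ 0.5538 -0.001   0.0557] F [ 0.3144 -0.4578  0.1259]
t 15.35 tcp [0.5537 0.0603 0.1314] tip [0.5539 0.0056 0.0513] lead [ 0.5538 -0.001   0.0558] F [1.2141 0.4956 0.0755]
```

View pics/s11.png

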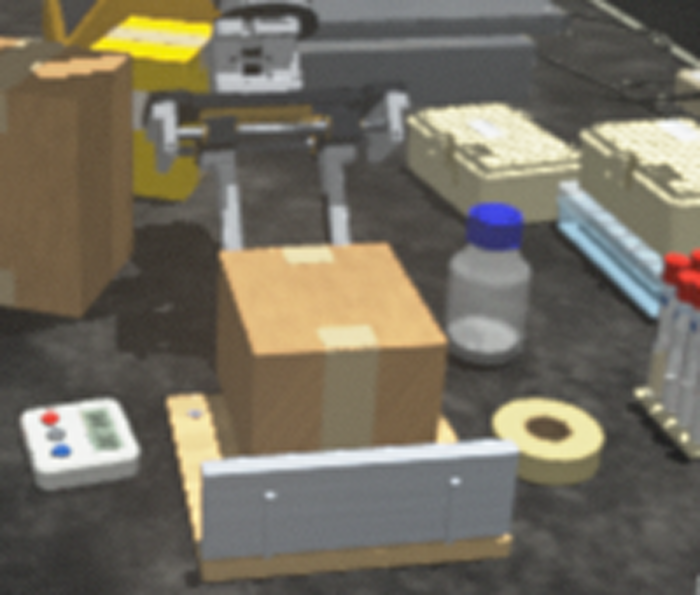

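View pics/t11.png

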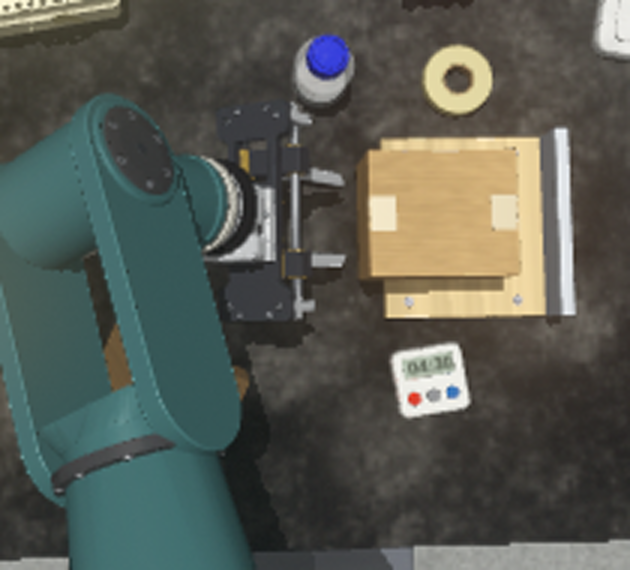

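Request:
{"fn": "jog_arm", "kwargs": {"moves": [[0, 0, 0, 0, -6, 0, 60], [0, 0, 0, 0, -6, 0, 60], [0, 0, 0, 0, -4, 0, 60], [0, 0, 0, 0, -4, 0, 60], [0, 0, 0, 0, -5, 0, 60], [0, 0, 0, 0, -5, 0, 60], [0, 0, 0, 0, -5, 0, 60], [0, 0, 0, 0, -5, 0, 60], [0, 0, 0, 0, -5, 0, 60], [0, 0, 0, 0, -4, 0, 60]]}}

```text
time: 16.6
tool_pos: [0.5536, 0.0124, 0.1304]
ee_rot: [2.545, -0.01, -0.011]
wrist_force: [0.4, 4.7, 1.7]
width: 0.0599
```

```bash
python3 - <<'E'
from h import *
st()
save("side","s12",(200,140,400,310),3.5);save("top","t12",(170,120,380,310),3);st()
E
```

```text
t 16.6 tcp [0.5536 0.0124 0.1304] tip [ 0.5538 -0.0421  0.0502] lead [ 0.5537 -0.0487  0.0547] F [0.4319 4.7455 1.6656]
t 16.7 tcp [0.5535 0.0119 0.1304] tip [ 0.5537 -0.0426  0.0502] lead [ 0.5536 -0.0493  0.0547] F [0.3907 3.904  1.4632]
```

View pics/s12.png

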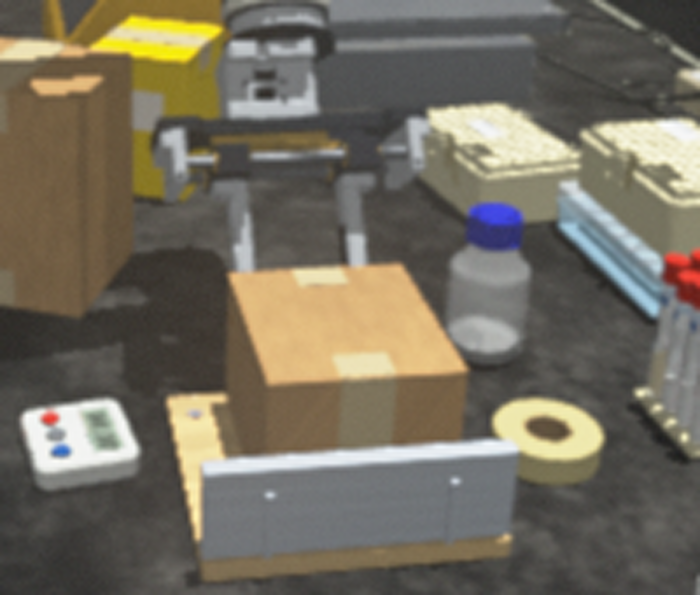

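View pics/t12.png

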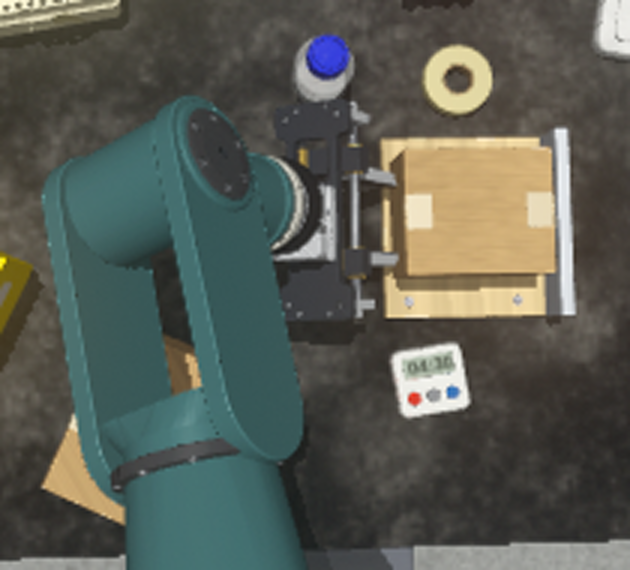

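Request:
{"fn": "jog_arm", "kwargs": {"moves": [[0, 0, 0, 0, -2.5, 0, 60], [0, 0, 0, 0, -2.5, 0, 60], [0, 0, 0, 0, -2, 0, 60], [0, 0, 0, 0, -1.5, 0, 60], [0, 0, 0, 0, -1, 0, 60]]}}

```text
time: 17.32
tool_pos: [0.5535, 0.0027, 0.1304]
ee_rot: [2.544, -0.009, -0.011]
wrist_force: [0.3, 6.2, 0.9]
width: 0.0599
```

Request:
{"fn": "jog_arm", "kwargs": {"moves": [[0, 0, 0, 0, -0.8, 0, 60], [0, 0, 0, 0, -0.8, 0, 60]]}}

```text
time: 17.58
tool_pos: [0.5535, 0.0012, 0.1304]
ee_rot: [2.544, -0.009, -0.011]
wrist_force: [-0.9, 4.9, 1.6]
width: 0.0603
```

Request:
{"fn": "jog_arm", "kwargs": {"moves": [[0, 0, 0, 0, -0.7, 0, 60], [0, 0, 0, 0, -0.7, 0, 60]]}}

```text
time: 17.82
tool_pos: [0.5535, -0.0002, 0.1303]
ee_rot: [2.544, -0.009, -0.011]
wrist_force: [-0.4, 4.9, 1.8]
width: 0.0597
```

Request:
{"fn": "jog_arm", "kwargs": {"moves": [[0, 0, 0, 0, -0.7, 0, 60], [0, 0, 0, 0, -0.5, 0, 60]]}}

```text
time: 18.08
tool_pos: [0.5535, -0.0014, 0.1304]
ee_rot: [2.544, -0.009, -0.011]
wrist_force: [0.0, 5.3, 1.2]
width: 0.06
```

Request:
{"fn": "jog_arm", "kwargs": {"moves": [[0, 0, 0, 0, -0.5, 0, 60], [0, 0, 0, 0, -0.5, 0, 60]]}}

```text
time: 18.32
tool_pos: [0.5535, -0.002, 0.1304]
ee_rot: [2.545, -0.009, -0.011]
wrist_force: [-0.7, 7.3, 3.3]
width: 0.06
```

Request:
{"fn": "jog_arm", "kwargs": {"moves": [[0, 0, 0, 0, -0.5, 0, 60], [0, 0, 0, 0, -0.5, 0, 60]]}}

```text
time: 18.58
tool_pos: [0.5535, -0.0023, 0.1305]
ee_rot: [2.546, -0.01, -0.011]
wrist_force: [-0.8, 10.1, 3.3]
width: 0.0598
```

Request:
{"fn": "jog_arm", "kwargs": {"moves": [[0, 0, 0, 0, -0.5, 0, 60], [0, 0, 0, 0, 0, 0, 60]]}}

```text
time: 18.82
tool_pos: [0.5536, -0.0025, 0.1305]
ee_rot: [2.547, -0.01, -0.01]
wrist_force: [-0.6, 10.4, 2.3]
width: 0.0601
```

Request:
{"fn": "jog_arm", "kwargs": {"moves": [[0, 0, 0, 0, -0.3, 0, 60], [0, 0, 0, 0, 0, 0, 60], [0, 0, 0, 0, 0, 0, 60]]}}

```text
time: 19.2
tool_pos: [0.5536, -0.0025, 0.1305]
ee_rot: [2.547, -0.01, -0.01]
wrist_force: [-0.7, 11.4, 3.6]
width: 0.0601
```

Request:
{"fn": "jog_arm", "kwargs": {"moves": [[0, 0, 0, 0, 0, 0, 60], [0, 0, 0, 0, 0, 0, 60]]}}

```text
time: 19.45
tool_pos: [0.5536, -0.0025, 0.1306]
ee_rot: [2.547, -0.01, -0.01]
wrist_force: [-0.4, 12.0, 4.0]
width: 0.0599
```

```bash
python3 - <<'E'
from h import *
st()
save("side","s13",(200,140,400,310),3.5);save("top","t13",(170,120,380,310),3);st()
E
```

```text
t 19.45 tcp [ 0.5536 -0.0025  0.1306] tip [ 0.5539 -0.0568  0.0502] lead [ 0.5538 -0.0635  0.0547] F [-0.3802 12.0374  4.024 ]
t 19.55 tcp [ 0.5536 -0.0025  0.1305] tip [ 0.5539 -0.0568  0.0502] lead [ 0.5537 -0.0634  0.0546] F [-0.2543 11.5094  3.8629]
```

View pics/s13.png

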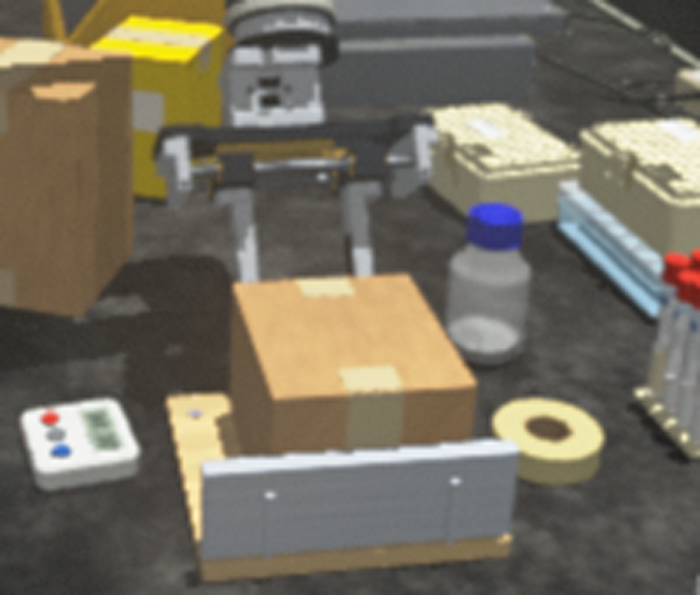

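View pics/t13.png

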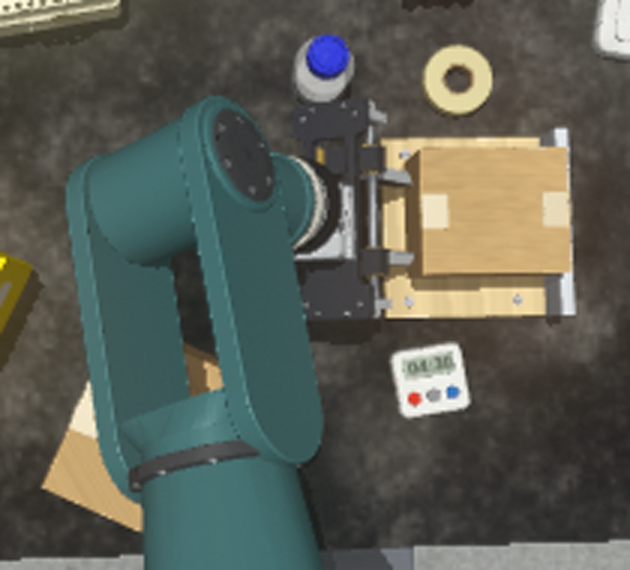

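Request:
{"fn": "jog_arm", "kwargs": {"moves": [[0, 0, 0, 0, 2, 0, 60], [0, 0, 0, 0, 4, 0, 60], [0, 0, 0, 0, 20, 0, 60], [0, 0, 0, 0, 30, 0, 60], [0, 0, 0, 0, 20, 20, 60], [0, 0, 0, 0, 10, 40, 60], [0, 0, 0, 0, 30, 40, 60], [0, 0, 0, 0, 40, 0, 60], [0, 0, 0, 0, 0, 0, 60]]}}

```text
time: 20.68
tool_pos: [0.5531, 0.1536, 0.2304]
ee_rot: [2.542, -0.009, -0.008]
wrist_force: [0.5, -1.1, -0.3]
width: 0.06
```

```bash
python3 - <<'E'
from h import *
st()
save("side","s14",(200,140,400,310),3.5);save("top","t14",(170,120,380,310),3);st()
for n in("top","side"):
  for l in("tape_roll","bottle","timer"): print(n,l,[( [round(v) for v in d["bbox"]],round(d["conf"],2)) for d in look_for(l,n)])
E
```

```text
t 20.68 tcp [0.5531 0.1536 0.2304] tip [0.5533 0.0989 0.1503] lead [0.5532 0.0923 0.1548] F [ 0.4892 -1.0834 -0.3048]
t 20.77 tcp [0.5528 0.1512 0.2295] tip [0.5528 0.0963 0.1495] lead [0.5527 0.0897 0.1541] F [0.5272 0.586  0.6479]
top tape_roll [([310, 133, 333, 157], 0.56)]
top bottle [([269, 129, 288, 156], 0.97)]
top timer [([297, 232, 329, 259], 0.64)]
side tape_roll [([343, 253, 370, 279], 0.56)]
side bottle [([327, 196, 349, 246], 0.64)]
side timer [([205, 254, 244, 282], 0.69), ([266, 220, 336, 274], 0.29)]
```

View pics/s14.png

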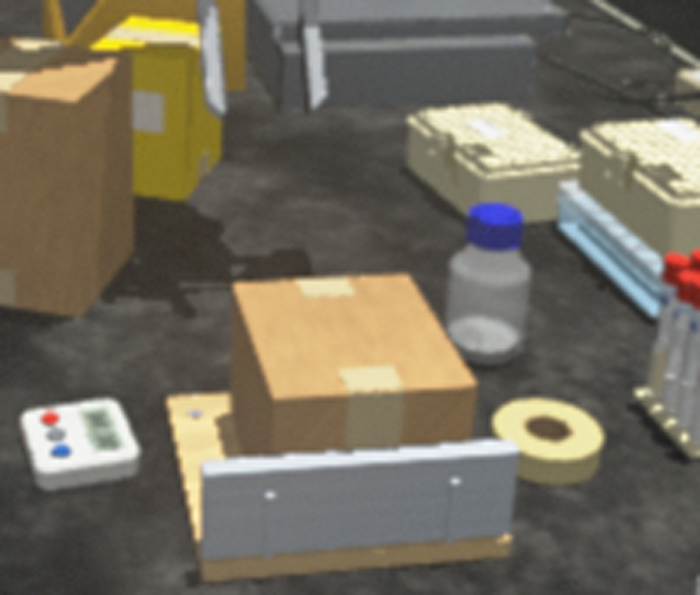

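View pics/t14.png

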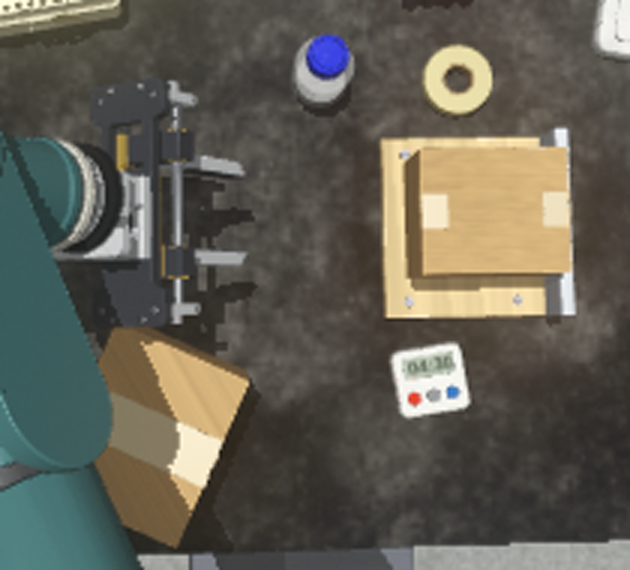

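```bash
python3 - <<'E'
from h import *
f=lambda p:(170+p[0]/3,120+p[1]/3)
g=lambda p:(200+p[0]/3.5,140+p[1]/3.5)
def ang(a,b): d=a-b; return round(float(np.arctan2(d[1],d[0])),4)
A=[ray("top",*f(p),.102) for p in[(568,148),(570,274),(421,149),(423,276)]];print("carton",np.array(A),ang(A[0],A[1]),ang(A[2],A[3]))
F=[ray("top",*f(p),.067) for p in[(567,129),(575,315)]];print("fence outer",np.array(F),ang(*F))
E=[ray("top",*f(p),.012) for p in[(381,139),(387,318)]];print("edge",ang(*E),np.array(E))
S=[ray("side",*g(p),.102) for p in[(475,378),(273,392),(408,275),(234,283)]];print("s carton",np.array(S),ang(S[0],S[1]),ang(S[2],S[3]))
S=[ray("side",*g(p),.067) for p in[(517,445),(203,465)]];print("s fence",np.array(S),ang(*S))
im=cv2.imread("pics/t14.png");
cv2.imwrite("pics/t14z.png",cv2.resize(im[120:330,370:600],None,fx=2.6,fy=2.6))
E
```

```text
carton [[ 0.6069 -0.1946  0.102 ]
 [ 0.4972 -0.1905  0.102 ]
 [ 0.6093 -0.0662  0.102 ]
 [ 0.4988 -0.0634  0.102 ]] -0.037 -0.0254
fence outer [[ 0.6293 -0.2056  0.067 ]
 [ 0.4616 -0.2039  0.067 ]] -0.01
edge -0.0046 [[ 0.633  -0.0445  0.012 ]
 [ 0.4631 -0.0437  0.012 ]]
s carton [[ 0.611  -0.1901  0.102 ]
 [ 0.5016 -0.1898  0.102 ]
 [ 0.6109 -0.0694  0.102 ]
 [ 0.5028 -0.0668  0.102 ]] -0.0026 -0.0249
s fence [[ 0.6332 -0.2036  0.067 ]
 [ 0.4639 -0.1994  0.067 ]] -0.0248
```

View pics/t14z.png

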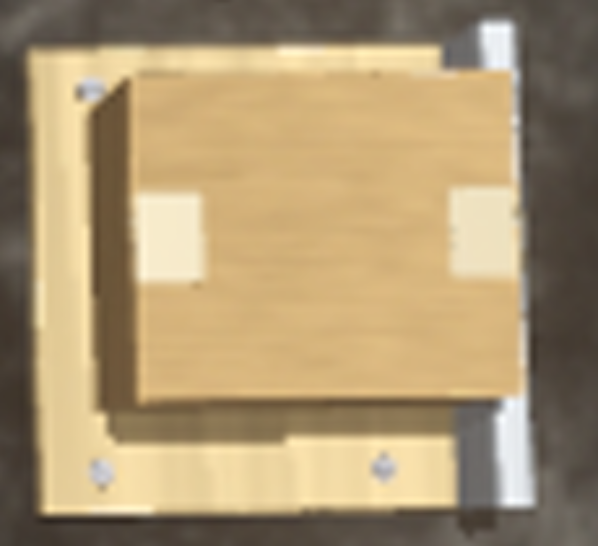

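```bash
python3 -c "
from bench import *
print(close_job())"
```

```text
the job is handed in; nothing more can be done
None
```

The carton is lying seated on the jig's board, back face up, with its top end against the fence. I handed the job in at about 21 s of the 72 s allowed. No verdict came back, so what follows is from my own force readings and pictures.

- **Slide:** I pushed the small brown carton low with two spread fingers. It squared up and stopped against the board's near edge. I held it there at about 9 N on the wrist; taking off roughly 4 N of sliding friction leaves about 5 N on the edge.
- **Tip:** I pushed high on the back face and followed it over. It dropped onto the board on its front face.
- **Press:** I pushed the lying carton along until it stalled at the fence, and held it there at 10–12 N on the wrist for over half a second. The total push including the vertical part was about 12.7 N at most, against the 15 N limit. I estimate 5–7 N on the fence; the fence force itself was not measured directly.
- **Clear:** I backed the tool off and checked that it was well away before handing in.

**Last checks:**
- **Position:** The base end measures about 21 mm in from the near edge, against 20 mm expected. The carton is about 5–7 mm off the middle line, against 30 mm allowed.
- **Squareness:** The top-camera picture shows the top end parallel to the fence. The edge angles from the two cameras disagree by about 0.02–0.03 rad, so I can say it is square only to about that accuracy.
- **Bystanders:** The bottle, tape roll and timer are detected in the same places as at the start, to within a few pixels.

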